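Slide a loaded tray up onto the weighing plate

ROBOT

A 6-joint arm with a two-finger parallel gripper is mounted at the origin on a cart in front of the work surface, level with it; the furniture and walls round the work are solid. World frame = base frame: x ahead of the robot, y to its left, z up, the work surface at z = 0. Lengths are in m, angles in rad, forces in N, time in s.
With the tool pointing down it reaches from about 0.225 to 0.875 m from the base axis. Payload 3.4 kg.
Tool frame: the origin (TCP) lies midway between the tips of the shut fingers; the grasp point (between the pads) lies behind it (manip.grip_point_offset is the z of the grasp point in the tool frame, in m); z points along the fingers, x is the direction in which the jaws open and shut, and the axes are right-handed (so a half turn about z gives the same grasp; the last joint's range is limited). The gripper opens to 85 mm and grips with 20 to 120 N. Pads are 22 mm wide; open, the fingers measure 114 mm over their backs; the gripper's body (76 mm by 85 mm) begins 54 mm behind the grasp point. The pads swing forward as they close: fully open they stand 13 mm farther back than shut.
Start: joints at [1.221, 0.276, 1.505, -0, 1.361, -0.121], TCP at [0.13, 0.56, 0.231] pointing down, gripper open.
Joint ranges: [-2.89, 2.89], [-0.75, 2.08], [0.22, 2.7], [-1.18, 4.32], [0.11, 2.71], [-2.7, 2.7]. Speed limits (rad/s): [2.57, 2.57, 3.14, 3.14, 3.14, 3.14].

INTERFACE

Orientations are given as a unit quaternion [w, x, y, z].
In Python, from rig import manip, eyes, recognise, regions_of, mark_of gives the robot as it stands.
- The arm moves only by the shell command python3 -m inch 'ROWS' [FORCE]. ROWS is JSON, a list of rows, each a list of 5 numbers: the gripper command: -1 is shut, 1 is fully open, values between are in proportion, then the shift along the tool's x, y, z in mm, then the turn about the tool's z in degrees. A call has 1 to 20 rows; each row shifts and turns the pose as measured when the row begins, along the tool's axes as they then stand; what a row does not reach is not made up. A row lasts 1/12 s, in which the tool goes at most 41.7 mm and 7.16 degrees, less where a joint would pass 70% of its speed; a pose out of reach is approached as far as the arm can. A call with a gripper value outside its range is refused whole. The fingers move at their own pace and stop on an object; FORCE is the grip in N (left out, the last holds). Time passes only in rows, so rows that do not move let the fingers close. It gives the time, the measured TCP pose, the force and the opening at its end, in the units of the state.
- manip.get_state(): the state, without advancing time (a new reading comes with each control period).
- eyes.get_image(name): name is "scene" or "top" or "wrist"; returns a dict with "frame" (420x560x3 uint8, red, green, blue), "K" (3x3 intrinsics, pixels), "k1" (the pictures are not rectified: a ray, as slopes to the right and down, at radius r is drawn at 1 + k1 r^2 times it, then the intrinsics apply), "rvec" (rotation vector, rad) and "tvec" (3), from world to camera coordinates, as OpenCV has them; the wrist camera has in their place "mount" (4x4, takes a point from camera to tool coordinates, whose origin is the TCP and whose axes are the tool frame's). Camera axes: x right, y down, z forward; pixel columns grow to the right and rows downward; lengths in m; the calibration is good to about 2 mm. A picture is of the moment at which its call begins: read the wrist's pose just before it. There is no depth.
- manip.sign_off(): hands the job in, once; it reports no verdict.
Trained networks look in a picture, given as the dict that the camera call returned (one of the last four; its "shot" number tells which), for a name from the list of things; names that differ only in an ending like _2 or _b are one class to them, and where a whole thing is asked for, a point or a joint stands for the part that bears it (a point fixed in the world has none). Each returns a list of dicts, best first, with "confidence" (0 to 1); they miss things now and then, are a little off and sometimes report something else, mostly with a low value. They report only what shows in the picture. A call takes as long as a camera call. They do not tell look-alikes from the thing itself.
- recognise(picture, target): "bbox" ([left, top, width, height] in pixels, round what is visible of it).
- regions_of(picture, target): "mask" (420x560 bool, what is visible of it) and "bbox" ([left, top, width, height] in pixels, round what is visible of it).
- mark_of(picture, target): "point" ([row, column] in pixels: a listed point, or the origin of a listed thing).
The state is a dict: "clock": time; "qpos": joint angles; "qd": joint speeds; "effort": joint torques, N m; "position": TCP position; "ee_rot": TCP orientation; "contact_force": force on the tool from outside, world axes, zero at the start; "moment": the same for the moment, N m; "width": finger opening in m.
Only numpy, scipy, OpenCV 4.12 (cv2) and the standard library are available. Lean on these libraries where they do the work, as an engineer would, in place of code of your own. Each camera call takes 0.05 s, during which the arm holds its last target.

TASK

Slide the loaded green tray from the white infeed board over the small step up onto the steel weighing plate of the weigh station, raising its leading edge just enough not to catch, and press it home lightly against the stop's two pads so that it sits square and flat. Keep it sliding rather than carrying it, never jam it against the station, keep the tin and the rubber stamp standing in it as they are, and then let go.

Things in the scene. Friction and masses are not known exactly. Their poses are not given: they have to be found in the camera images.
- weigh_station: Fixed weigh station on the table, 220 (x) by 330 mm (y). Origin: centre of its underside, z up. Its +y half, y 0.005 to 0.165, is a white infeed board, top at z = 0.030; its -y half, y -0.165 to -0.003, a steel weighing plate, a little higher. A display head, up to 60 mm high, stands at its +x side (x 0.105 to 0.155, y -0.15 to -0.03). Work slides along -y.
- step (a point): Middle of the plate's edge toward the infeed board, at the board's height (station (0, -0.003, 0.030)). The plate's top stands 4 to 8 mm above the board (its levelling changes and is not reported). The edge is upright with a 2.5 mm rounding: a tray pushed flat along the board catches on it.
- stop_near (a point): On the station's centre line (station (0, -0.125, 0.030)). Rigid stop: two black pads facing +y, 24 mm wide, centred at x = -0.06 and 0.06, from 4 to 40 mm above the plate; their faces lie 0 to 20 mm further along -y than this point (clamped, setting not reported: feel for it). Between their posts 96 mm are open for a finger above a bar 6 mm high, 13 mm behind the faces.
- clip_tray: Green tray, 178 (x) by 118 mm (y) over the rim, 30 mm high, 0.2 kg, loose, flat on the infeed board, axes near the station's. Origin: centre of its underside. Floor 2 mm, base 170 by 110 mm, lower edges square. Walls 3 mm, long ones 52 to 55 mm off centre, with a lip out to 59 mm on the top 4 mm, so the rim is 7 mm thick to grip. At home the leading (-y) lip touches both pads.
- tray_front (a point): Middle of the lower edge of the tray's leading (-y) long wall, at tray (0, -0.055, 0).
- tray_rear (a point): Middle of the lower edge of the tray's rear (+y) long wall, at tray (0, +0.055, 0).
- tray_rim (a point): Middle of the leading rim's top, centred in its 7 mm thickness, at tray (0, -0.0555, 0.030): a place to pinch from above, fingers closing along the tray's y. Beside it the tray is free of load for 35 mm inward and 8 mm to either side, more near the wall.
- seal_tin: Steel tin, 64 mm across, 54 mm high, about 0.22 kg, standing loose in the -x half of the tray. Origin: centre of its underside; z up its axis.
- rubber_stamp: Rubber stamp with a turned wooden knob, foot 29 (x) by 60 mm (y), 66 mm high, 0.06 kg, standing loose in the +x half of the tray. Origin: centre of its underside; z up its axis.
Things that resemble listed ones, but are neither listed nor needed, are in the scene too. What is shaped like the seal_tin but orange is not meant.

How it is judged:
By the outcome, as a careful person would: the job done as asked, in the order asked, and still so for the second after the job is handed in, with the robot touching nothing.
It also fails if it takes over 48 s, if anything falls off the work surface, if the arm or the gripper's body presses on something with over 40 N, if the wrist force passes 120 N, or if a joint passes its speed limit or range.

## Working session

There is one attempt and no reset: what is moved stays moved. The work goes in short steps, Python scripts to look and compute and a shell command to move; the robot and the scene stay as the last step left them, time stands still between calls to the robot, and variables do not carry over. Pictures are saved under pics/ and viewed, and the job is handed in when it is done.

```bash
ls; mkdir -p pics; cat > h.py <<'E'
import numpy as np, cv2
from rig import manip, eyes, recognise, regions_of, mark_of
from scipy.spatial.transform import Rotation as R
def q2R(q): return R.from_quat([q[1],q[2],q[3],q[0]]).as_matrix()
def cam(im, st=None):
    if 'rvec' in im:
        Rm=cv2.Rodrigues(np.array(im['rvec'],float))[0]; t=np.array(im['tvec'],float).ravel()
        return Rm,t
    M=np.array(im['mount']); T=np.eye(4); T[:3,:3]=q2R(st['ee_rot']); T[:3,3]=st['position']
    C=np.linalg.inv(T@M); return C[:3,:3],C[:3,3]
def ray(im,row,col,st=None):
    K=np.array(im['K']); d=np.array([(col-K[0,2])/K[0,0],(row-K[1,2])/K[1,1]]); u=d.copy()
    for _ in range(30): u=d/(1+im['k1']*(u@u))
    Rm,t=cam(im,st); o=-Rm.T@t; return o,Rm.T@np.array([u[0],u[1],1])
def onz(im,row,col,z,st=None):
    o,d=ray(im,row,col,st); return o+d*(z-o[2])/d[2]
def proj(im,p,st=None):
    Rm,t=cam(im,st); c=Rm@np.asarray(p,float)+t; u=c[:2]/c[2]; u=u*(1+im['k1']*(u@u)); K=np.array(im['K'])
    return np.array([u[1]*K[1,1]+K[1,2],u[0]*K[0,0]+K[0,2]])
def save(im,n): cv2.imwrite('pics/'+n+'.png',cv2.cvtColor(im['frame'],cv2.COLOR_RGB2BGR))
E
python3 - <<'E'
from h import *
st=manip.get_state(); print(st, manip.grip_point_offset)
for n in ['scene','top','wrist']:
    im=eyes.get_image(n); save(im,n+'0')
    for t in ['weigh_station','step','stop_near','clip_tray','tray_front','tray_rear','tray_rim','seal_tin','rubber_stamp']:
        for m in mark_of(im,t)[:3]:
            zz={'weigh_station':0,'seal_tin':.032,'rubber_stamp':.032,'tray_rim':.06}.get(t,.03)
            print(n,t,np.round(m['point'],1),round(m['confidence'],2),np.round(onz(im,*m['point'],zz,st),4))
E
```

```text
pics
{'clock': 0.0, 'qpos': array([ 1.22100394e+00,  2.76579724e-01,  1.50615052e+00,  1.25254217e-05,
        1.36067733e+00, -1.21002713e-01]), 'qd': array([ 5.91352918e-05, -3.51431585e-04,  2.28124536e-04, -5.00945547e-04,
        1.28764591e-03,  7.73363654e-04]), 'effort': array([ 4.34817230e-04, -4.16778123e+01, -2.45808452e+01,  2.92765990e-04,
        1.09553779e-02,  7.11799899e-07]), 'position': array([0.13022871, 0.55951408, 0.23044148]), 'ee_rot': array([ 4.69097854e-04,  7.83198712e-01,  6.21770820e-01, -7.76832924e-04]), 'contact_force': array([ 0.70334339,  0.07981804, -0.19601784]), 'moment': array([-0.06949233, -0.0290501 , -0.02660467]), 'width': 0.08541233496510867} -0.0187
scene weigh_station [201.6 314.1] 0.7 [ 0.5015 -0.0104  0.    ]
scene step [191.5 315.9] 0.84 [ 0.4994 -0.0094  0.03  ]
scene step [205.5 311.8] 0.36 [0.4916 0.0296 0.03  ]
scene stop_near [158.9 331.3] 0.8 [ 0.5085 -0.1154  0.03  ]
scene clip_tray [231.5 297.7] 0.61 [0.4887 0.1017 0.03  ]
scene tray_front [207.  310.3] 0.84 [0.4926 0.0345 0.03  ]
scene tray_rear [246.7 292. ] 0.84 [0.4831 0.13
[... 220 characters left out ...]
916 0.0421 0.032 ]
scene seal_tin [236.7 322. ] 0.69 [0.444  0.0953 0.032 ]
scene rubber_stamp [222.4 268.4] 0.8 [0.5454 0.107  0.032 ]
top weigh_station [226.6 319.3] 0.69 [ 0.4926 -0.0013  0.    ]
top step [223.4 322.4] 0.59 [ 0.497 -0.005  0.03 ]
top clip_tray [226.1 280.1] 0.98 [0.4906 0.0925 0.03  ]
top clip_tray [215.9 376.2] 0.72 [ 0.5148 -0.1302  0.03  ]
top tray_front [225.  303.8] 0.88 [0.4932 0.038  0.03  ]
top tray_rear [233.3 257.3] 0.75 [0.474  0.1447 0.03  ]
top tray_rim [219.5 304.1] 0.8 [0.5025 0.0396 0.06  ]
top seal_tin [252.8 202.3] 0.76 [0.4297 0.2679 0.032 ]
top seal_tin [209.4 218.2] 0.55 [0.5286 0.2345 0.032 ]
top rubber_stamp [202.2 273.4] 0.73 [0.5458 0.1081 0.032 ]
```

View pics/scene0.png

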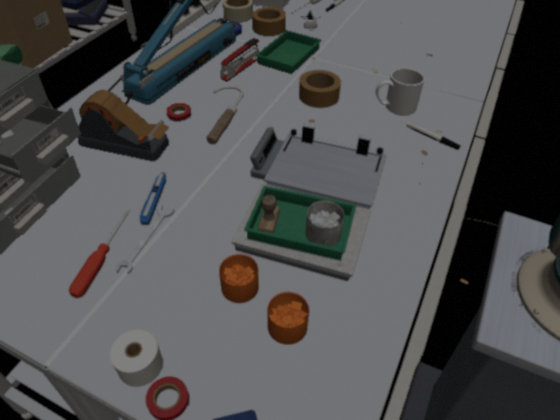

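View pics/top0.png

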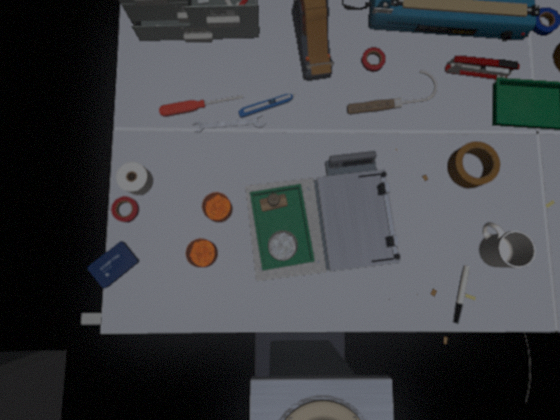

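View pics/wrist0.png

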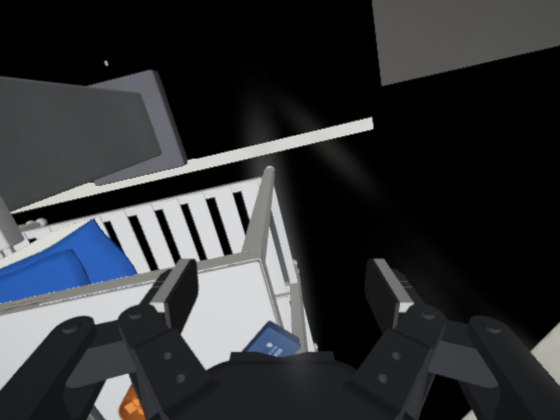

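The top view shows the tray (about px 280,226) on the infeed board. The station is yawed a few degrees, and the stop pads are at about (382,188) and (390,241). Orange look-alike tins and a second, empty green tray sit elsewhere. Next I'll measure the tray and station yaw.

```bash
python3 - <<'E'
from h import *
st=manip.get_state(); print(st['clock'])
im=eyes.get_image('top'); sc=eyes.get_image('scene')
f=im['frame'][150:285,235:415]; cv2.imwrite('pics/topz.png',cv2.cvtColor(cv2.resize(f,None,fx=4.4,fy=4.4,interpolation=cv2.INTER_CUBIC),cv2.COLOR_RGB2BGR))
f=sc['frame'][110:275,225:400]; cv2.imwrite('pics/scz.png',cv2.cvtColor(cv2.resize(f,None,fx=3.6,fy=3.6,interpolation=cv2.INTER_CUBIC),cv2.COLOR_RGB2BGR))
for i,n in ((im,'top'),(sc,'scene')):
  hsv=cv2.cvtColor(i['frame'],cv2.COLOR_RGB2HSV)
  m=((hsv[...,0]>55)&(hsv[...,0]<95)&(hsv[...,1]>120)&(hsv[...,2]>30)).astype(np.uint8)
  sub=np.zeros_like(m)
  if n=='top': sub[170:285,240:325]=m[170:285,240:325]
  else: sub[180:260,235:365]=m[180:260,235:365]
  c=cv2.convexHull(cv2.findNonZero(sub)); c,_=c,0
  pts=c[:,0,:]; w=np.array([onz(i,p[1],p[0],.058)[:2] for p in pts],np.float32)
  print(n,'tray rect',cv2.minAreaRect(w))
  for t in ['weigh_station']:
    for r in regions_of(i,t)[:2]:
      mm=r['mask'].astype(np.uint8); p=cv2.findNonZero(mm)
      hu=cv2.convexHull(p)[:,0]; w=np.array([onz(i,q[1],q[0],.03)[:2] for q in hu],np.float32)
      print(n,t,r['confidence'],cv2.minAreaRect(w),r['bbox'])
E
```

```text
1.5
top tray rect ((0.48802995681762695, 0.08997662365436554), (0.17089921236038208, 0.11130166798830032), 9.75879192352295)
top weigh_station 0.9 ((0.5194318890571594, -0.0020779818296432495), (0.26917052268981934, 0.3366491496562958), 7.495062351226807) [245.4, 154.6, 157.0, 123.6]
scene tray rect ((0.4873321056365967, 0.09815274178981781), (0.17356906831264496, 0.13124562799930573), 9.73244857788086)
scene weigh_station 0.91 ((0.5229203104972839, -0.01589024066925049), (0.2745521366596222, 0.39865562319755554), 7.801191329956055) [230.6, 124.4, 155.3, 153.3]
```

View pics/topz.png

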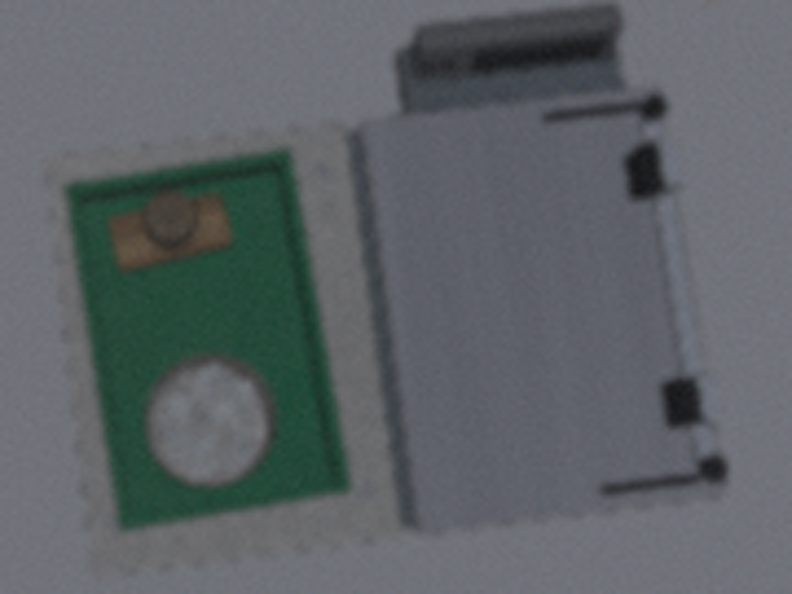

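View pics/scz.png

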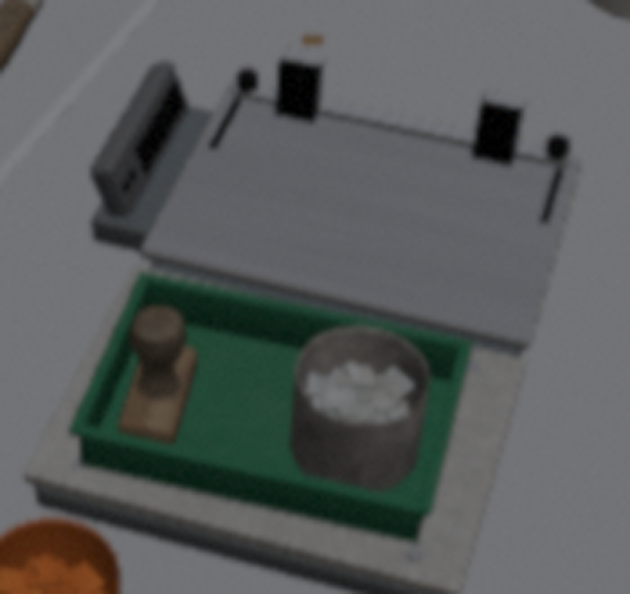

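```bash
python3 - <<'E'
from h import *
from scipy.optimize import least_squares
im=eyes.get_image('top')
def fit(obj,pix,z0):
    pix=np.array([[y/4.4+150-.4,x/4.4+235-.4] for x,y in pix])
    def f(p):
        c,s=np.cos(p[2]),np.sin(p[2])
        return np.concatenate([proj(im,[p[0]+c*o[0]-s*o[1],p[1]+s*o[0]+c*o[1],o[2]])-q for o,q in zip(obj,pix)])
    r=least_squares(f,z0); print(np.round(r.x[:2],4),np.degrees(r.x[2]),'res px',np.round(r.fun,1)); return r.x
t=fit([(.089,.059,.06),(.089,-.059,.06),(-.089,-.059,.06),(-.089,.059,.06)],[(68,183),(290,150),(348,490),(120,525)],[.49,.09,.15])
s=fit([(.11,-.003,.036),(-.11,-.003,.036),(-.11,-.165,.036),(.11,.165,.03),(-.11,.165,.03)],[(358,126),(408,527),(728,492),(48,158),(92,575)],[.49,0,.13])
c,sn=np.cos(s[2]),np.sin(s[2]); Rm=np.array([[c,-sn],[sn,c]])
print('tray in station',Rm.T@(t[:2]-s[:2]))
for x,y in [(628,172),(665,402)]:
    w=onz(im,y/4.4+150,x/4.4+235,.036+.02)[:2]; print('pad face?',Rm.T@(w-s[:2]))
c,sn=np.cos(t[2]),np.sin(t[2]); print('rim',t[0]+sn*.0555,t[1]-c*.0555)
for tt in ['seal_tin','rubber_stamp']:
    for m in mark_of(im,tt)[:3]: print(tt,m['point'],m['confidence'])
st=manip.get_state(); Rt=q2R(st['ee_rot']); print(Rt, 'jaw ang',np.degrees(np.arctan2(Rt[1,0],Rt[0,0])), 'want', np.degrees(t[2])-90, np.degrees(t[2])+90)
E
```

```text
[0.4887 0.0899] 8.992169544762163 res px [-0.6 -0.7 -0.9  0.7  0.4  0.7  1.  -0.7]
[ 0.4975 -0.0014] 7.066775194133979 res px [-2.1  0.   1.6  1.9  0.7 -0.2 -0.5 -1.3  0.1 -0.5]
tray in station [0.00250388 0.09171327]
pad face? [ 0.05910376 -0.13572222]
pad face? [-0.06039641 -0.13569042]
rim 0.49740890177215763 0.035089113013323764
seal_tin [248.1, 281.7] 0.91
seal_tin [211.9, 221.0] 0.91
seal_tin [252.1, 201.6] 0.56
rubber_stamp [206.8, 272.0] 0.6
[[ 2.26796824e-01  9.73942091e-01  6.67017688e-05]
 [ 9.73942087e-01 -2.26796829e-01  9.91759847e-05]
 [ 1.11719416e-04  4.24708616e-05 -9.99999993e-01]] jaw ang 76.89143953023276 want -81.00783045523784 98.99216954476216
```

```bash
python3 -m inch '[[-0.4,0,0,0,-7.1],[-0.4,0,0,0,-7.1],[-0.4,0,0,0,-7.1],[-0.4,0,0,0,-0.5],[-0.4,0,0,0,0]]' 20
cat > tgt.py <<'E'
import sys
from h import *
st=manip.get_state(); Rt=q2R(st['ee_rot']); p=np.array(st['position']); t=np.array([float(a) for a in sys.argv[1:4]])
print('clock',round(st['clock'],2),'pos',np.round(p,4),'jaw',np.round(np.degrees(np.arctan2(Rt[1,0],Rt[0,0])),2),'tilt',np.round(Rt[:,2],3),'F',np.round(st['contact_force'],2),'w',round(st['width'],4))
print('tool shift mm',np.round(Rt.T@(t-p)*1000,1))
E
python3 tgt.py .4974 .036 .20
```

```text
clock: 2.27
position: [0.1304, 0.5601, 0.2314]
ee_rot: [-0.0, 0.648, 0.761, 0.0]
contact_force: [-0.1, 0.6, 0.4]
width: 0.027
clock 2.27 pos [0.1304 0.5601 0.2314] jaw 99.19 tilt [ 0.  0. -1.] F [-0.09  0.56  0.36] w 0.027
tool shift mm [-576.   278.6   31.3]
```

```bash
python3 -m inch '[[-0.4,-18,8.7,0,0],[-0.4,-32,15.5,0,0],[-0.4,-36,17.4,2,0],[-0.4,-36,17.4,2,0],[-0.4,-36,17.4,2,0],[-0.4,-36,17.4,2,0],[-0.4,-36,17.4,2,0],[-0.4,-36,17.4,2,0],[-0.4,-36,17.4,2,0],[-0.4,-36,17.4,2,0],[-0.4,-36,17.4,2,0],[-0.4,-36,17.4,2,0],[-0.4,-36,17.4,2,0],[-0.4,-36,17.4,2,0],[-0.4,-36,17.4,2,0],[-0.4,-28,13,2,0],[-0.4,-14,6,0,0],[-0.4,0,0,0,0]]' 20
python3 tgt.py .4974 .036 .20
python3 - <<'E'
from h import *
st=manip.get_state()
im=eyes.get_image('wrist'); save(im,'wrist1')
for t in ['tray_front','tray_rim','step','stop_near','tray_rear','seal_tin','rubber_stamp']:
    for m in mark_of(im,t)[:2]:
        zz={'tray_rim':.06,'seal_tin':.032,'rubber_stamp':.032}.get(t,.03)
        print(t,np.round(m['point'],1),round(m['confidence'],2),np.round(onz(im,*m['point'],zz,st),4))
E
```

```text
clock: 3.77
position: [0.4915, 0.0237, 0.2016]
ee_rot: [0.003, 0.666, 0.746, 0.007]
contact_force: [-0.0, 0.3, 0.0]
width: 0.0258
clock 3.77 pos [0.4915 0.0237 0.2016] jaw 96.47 tilt [ 0.014  0.008 -1.   ] F [-0.04  0.28  0.02] w 0.0258
tool shift mm [11.6  7.2  1.7]
tray_front [187.8 294. ] 0.89 [0.4962 0.039  0.03  ]
tray_rim [195.3 293.6] 0.89 [0.4958 0.0371 0.06  ]
step [183.2 254.5] 0.6 [ 0.4958 -0.0052  0.03  ]
stop_near [187.5 143.6] 0.63 [ 0.5144 -0.127   0.03  ]
tray_rear [195.4 294.2] 0.33 [0.505  0.0404 0.03  ]
seal_tin [225.8 443.5] 0.9 [0.522  0.2172 0.032 ]
seal_tin [146.3 494.3] 0.75 [0.4272 0.2435 0.032 ]
rubber_stamp [234.6 348.8] 0.74 [0.5452 0.11   0.032 ]
```

View pics/wrist1.png

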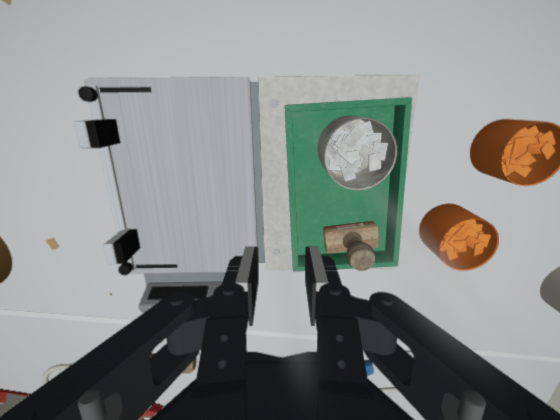

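```bash
python3 - <<'E'
from h import *
im=eyes.get_image('wrist'); st=manip.get_state(); print(st['position'],st['ee_rot'])
f=im['frame'][60:285,70:430]; cv2.imwrite('pics/wz.png',cv2.cvtColor(cv2.resize(f,None,fx=2.2,fy=2.2,interpolation=cv2.INTER_CUBIC),cv2.COLOR_RGB2BGR))
E
```

```text
[0.48884107 0.02790289 0.20185859] [0.00152517 0.66299727 0.74858263 0.00750571]
```

View pics/wz.png

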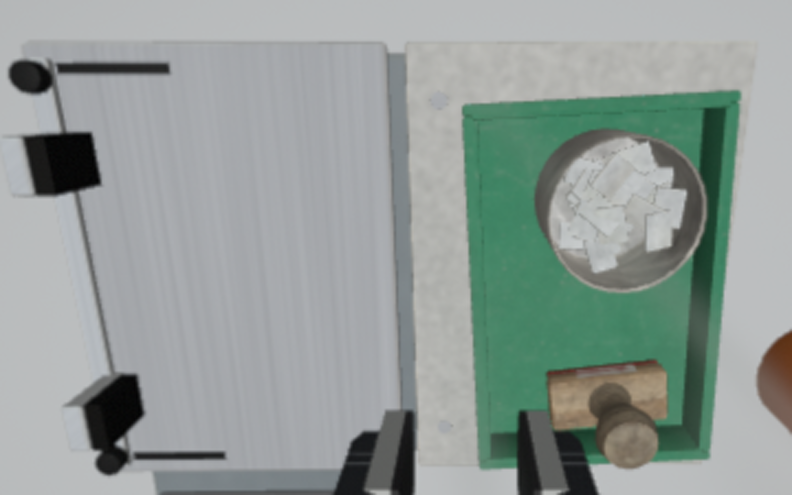

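```bash
python3 - <<'E'
from h import *
from scipy.optimize import least_squares
st=manip.get_state(); im=eyes.get_image('wrist'); print(st['position'],st['qd'].round(3)); save(im,'w2')
st={'position':[0.48884107,0.02790289,0.20185859],'ee_rot':[0.00152517,0.66299727,0.74858263,0.00750571]}
def fit(obj,pix,z0):
    pix=np.array([[y/2.2+60-.3,x/2.2+70-.3] for x,y in pix])
    def f(p):
        c,s=np.cos(p[2]),np.sin(p[2])
        return np.concatenate([proj(im,[p[0]+c*o[0]-s*o[1],p[1]+s*o[0]+c*o[1],o[2]],st)-q for o,q in zip(obj,pix)])
    r=least_squares(f,z0); print(np.round(r.x[:2],4),np.degrees(r.x[2]),'res px',np.round(r.fun,1)); return r.x
t=fit([(.089,.059,.06),(.089,-.059,.06),(-.089,-.059,.06),(-.089,.059,.06)],[(710,458),(480,468),(464,106),(740,92)],[.49,.09,.15])
for h in (.034,.036,.038):
  s=fit([(-.11,-.003,h),(-.11,-.165,h),(-.11,.165,.03),(-.11,.005,.03),(.11,-.003,h)],[(386,43),(27,43),(756,43),(407,43),(402,468)],[.49,0,.13])
c,sn=np.cos(s[2]),np.sin(s[2]); Rm=np.array([[c,-sn],[sn,c]])
print('tray in station',Rm.T@(t[:2]-s[:2]))
c,sn=np.cos(t[2]),np.sin(t[2]); print('rim',t[0]+sn*.0555,t[1]-c*.0555)
E
```

```text
[0.48884107 0.02790289 0.20185859] [-0.005  0.001 -0.001 -0.003 -0.001 -0.001]
[0.4879 0.0902] 9.712608059382347 res px [ 1.4  0.4  1.7 -0.6 -0.7 -1.4 -1.2  1.6]
[ 0.4975 -0.0018] 6.984118455350473 res px [ 0.   0.8 -0.4 -3.6 -0.   2.5  0.3 -0.2  1.9  0.9]
[ 0.4975 -0.0015] 7.004417162304507 res px [-0.1  0.9 -0.5 -4.6 -0.1  2.8  0.3  0.1  2.8  1.1]
[ 0.4975 -0.0011] 7.024998781296687 res px [-0.3  1.1 -0.7 -5.6 -0.2  3.2  0.3  0.5  3.7  1.3]
tray in station [0.00172083 0.0917239 ]
rim 0.49730612483712305 0.03547901923159344
```

```bash
python3 tgt.py .4973 .0355 .11; python3 -m inch '[[-0.4,3,3,0,-3],[-0.4,3,4,10,0],[-0.4,0,0,20,0],[-0.4,0,0,20,0],[-0.4,0,0,0,0]]' 20
python3 tgt.py .4973 .0355 .044
```

```text
clock 4.27 pos [0.4889 0.0277 0.2019] jaw 96.93 tilt [ 0.012  0.009 -1.   ] F [-0.25  0.25  0.7 ] w 0.0258
tool shift mm [ 6.  8. 92.]
clock: 4.68
position: [0.4967, 0.0379, 0.1509]
ee_rot: [0.004, 0.643, 0.766, 0.009]
contact_force: [-1.2, -0.2, -1.2]
width: 0.026
clock 4.68 pos [0.4967 0.0379 0.1509] jaw 100.0 tilt [ 0.018  0.009 -1.   ] F [-1.18 -0.16 -1.2 ] w 0.026
tool shift mm [ -3.1  -1.9 106.9]
```

```bash
python3 -m inch '[[-0.4,-1,-1,15,0.6],[-0.4,-1,-1,20,0],[-0.4,0,0,20,0],[-0.4,0,0,15,0],[-0.4,0,0,8,0],[-0.4,0,0,0,0],[-0.4,0,0,0,0]]' 20
python3 tgt.py .4973 .0355 .044
```

```text
clock: 5.27
position: [0.4983, 0.0382, 0.0713]
ee_rot: [0.005, 0.648, 0.761, 0.01]
contact_force: [-0.1, -0.5, 0.5]
width: 0.0257
clock 5.27 pos [0.4983 0.0382 0.0713] jaw 99.2 tilt [ 0.02   0.009 -1.   ] F [-0.12 -0.47  0.5 ] w 0.0257
tool shift mm [-2.7 -2.  27.2]
```

```bash
python3 -m inch '[[-0.4,-2,-1,0,0],[-0.4,-1,-0.5,0,0],[-0.4,0,0,0,0]]' 20
python3 tgt.py .4973 .0355 .044
python3 - <<'E'
from h import *
st=manip.get_state(); im=eyes.get_image('wrist'); save(im,'w3')
m=mark_of(im,'tray_rim')
for k in m[:2]: print(k['point'],k['confidence'],onz(im,*k['point'],.06,st))
im=eyes.get_image('scene'); f=im['frame'][110:275,225:400]; cv2.imwrite('pics/sc3.png',cv2.cvtColor(cv2.resize(f,None,fx=3.6,fy=3.6,interpolation=cv2.INTER_CUBIC),cv2.COLOR_RGB2BGR))
E
```

```text
clock: 5.52
position: [0.499, 0.0348, 0.0736]
ee_rot: [0.006, 0.648, 0.761, 0.011]
contact_force: [-0.2, -0.8, 1.1]
width: 0.0256
clock 5.52 pos [0.499  0.0348 0.0736] jaw 99.2 tilt [ 0.024  0.009 -1.   ] F [-0.22 -0.77  1.09] w 0.0256
tool shift mm [ 0.8 -2.4 29.5]
[248.2, 286.8] 0.57 [0.49728244 0.03744774 0.06      ]
```

View pics/w3.png

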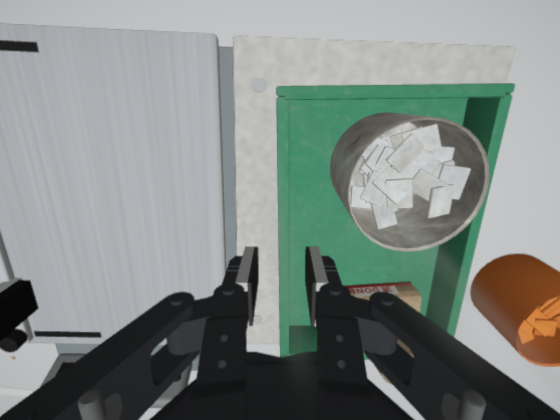

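View pics/sc3.png

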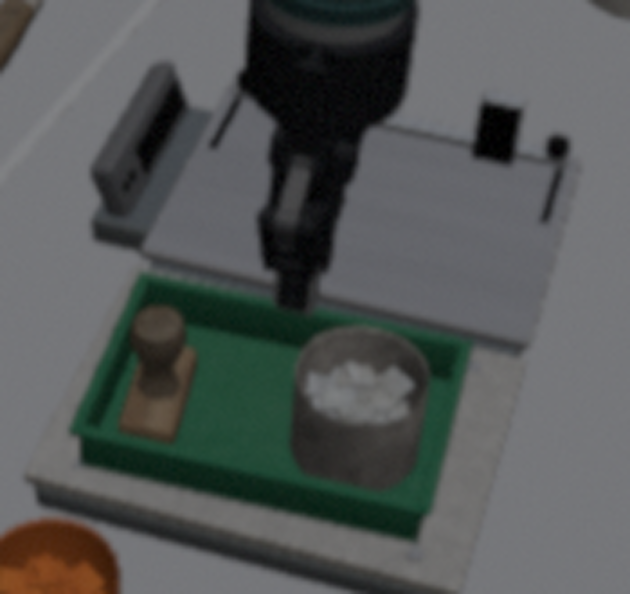

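The wrist picture shows the rim (col ~284) between the fingertips (258 and 306) and the load clear of the inner finger, so I'm descending.

```bash
python3 -m inch '[[-0.4,1,-1,10,0],[-0.4,0,-1,10,0],[-0.4,0,0,8,0],[-0.4,0,0,0,0]]' 20
python3 tgt.py .4973 .0360 .044;  python3 -m inch '[[-0.4,0,0,0,0],[-0.4,0,0,0,0]]'; python3 tgt.py .4973 .0360 .044
```

```text
clock: 6.0
position: [0.4991, 0.0357, 0.0464]
ee_rot: [0.008, 0.648, 0.761, 0.013]
contact_force: [0.3, -0.2, -0.9]
width: 0.0257
clock 6.0 pos [0.4991 0.0357 0.0464] jaw 99.18 tilt [ 0.029  0.009 -1.   ] F [ 0.32 -0.24 -0.86] w 0.0257
tool shift mm [ 0.6 -1.8  2.3]
clock: 6.17
position: [0.4991, 0.0357, 0.0463]
ee_rot: [0.008, 0.648, 0.761, 0.012]
contact_force: [-0.3, 0.6, 0.6]
width: 0.0254
clock 6.17 pos [0.4991 0.0357 0.0463] jaw 99.17 tilt [ 0.028  0.009 -1.   ] F [-0.28  0.59  0.59] w 0.0254
tool shift mm [ 0.5 -1.8  2.3]
```

```bash
python3 -m inch '[[-0.4,0.3,-1,2,0],[-0.6,0,0,0,0],[-0.8,0,0,0,0],[-1,0,0,0,0],[-1,0,0,0,0],[-1,0,0,0,0],[-1,0,0,0,0]]' 20
python3 tgt.py .4973 .0360 .0445
```

```text
clock: 6.75
position: [0.4985, 0.0359, 0.0451]
ee_rot: [0.009, 0.648, 0.762, 0.013]
contact_force: [0.7, 0.2, -1.2]
width: 0.0056
clock 6.75 pos [0.4985 0.0359 0.0451] jaw 99.22 tilt [ 0.03   0.008 -1.   ] F [ 0.69  0.25 -1.15] w 0.0056
tool shift mm [ 0.3 -1.2  0.6]
```

```bash
python3 -m inch '[[-1,0,0,-2,0],[-1,0,0,-2,0],[-1,0,0,-2,0],[-1,0,0,-2,0],[-1,0,0,-2,0],[-1,0,0,0,0]]' 20
python3 tgt.py .4973 .0360 .0545
python3 - <<'E'
from h import *
st=manip.get_state(); print(st['moment'])
im=eyes.get_image('scene'); f=im['frame'][110:275,225:400]; cv2.imwrite('pics/sc4.png',cv2.cvtColor(cv2.resize(f,None,fx=3.6,fy=3.6,interpolation=cv2.INTER_CUBIC),cv2.COLOR_RGB2BGR))
im=eyes.get_image('wrist'); save(im,'w4')
E
```

```text
clock: 7.25
position: [0.4969, 0.0364, 0.055]
ee_rot: [0.007, 0.648, 0.761, 0.012]
contact_force: [0.7, 0.7, -4.2]
width: 0.0058
clock 7.25 pos [0.4969 0.0364 0.055 ] jaw 99.14 tilt [ 0.027  0.01  -1.   ] F [ 0.69  0.69 -4.24] w 0.0058
tool shift mm [-0.5  0.3  0.5]
[-0.01290738 -0.0212465  -0.06447447]
```

View pics/w4.png

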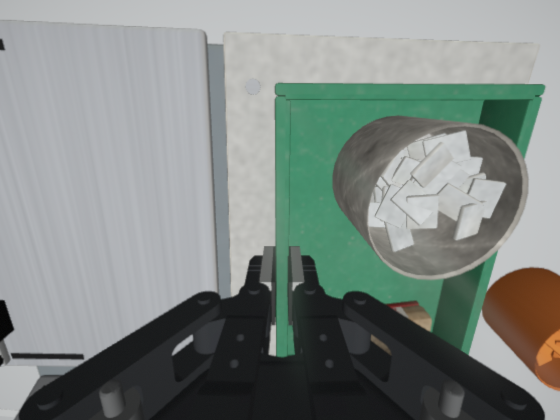

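View pics/sc4.png

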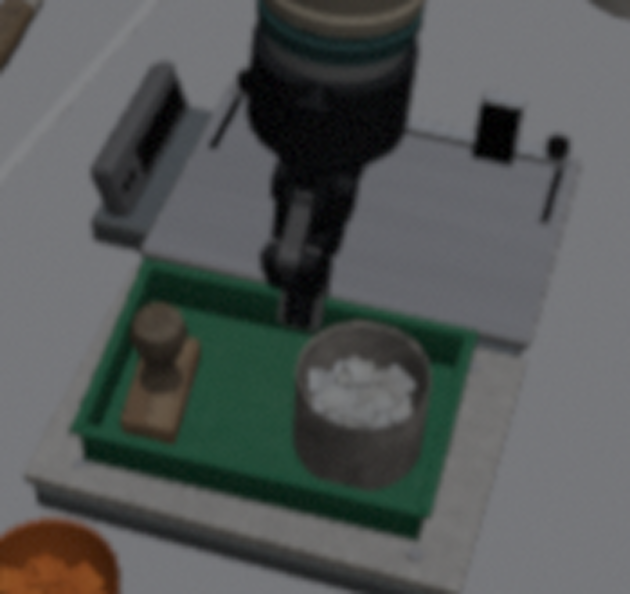

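```bash
python3 -m inch '[[-1,-1.5,0,0,0.5],[-1,-3,0,0,0.5],[-1,-3.3,0,0,0.5],[-1,-3.3,0,0,0.5],[-1,-3.3,0,0,0.2],[-1,-3.3,0,0,0],[-1,-3.3,0,0,0],[-1,-2,0,0,0]]' 20
python3 tgt.py .505 -0.028 .055
```

```text
clock: 8.02
position: [0.4992, 0.0114, 0.0539]
ee_rot: [0.006, 0.664, 0.747, 0.012]
contact_force: [-0.7, 0.2, -3.0]
width: 0.006
clock 8.02 pos [0.4992 0.0114 0.0539] jaw 96.73 tilt [ 0.024  0.01  -1.   ] F [-0.67  0.18 -2.96] w 0.006
tool shift mm [-39.9   1.2  -1.3]
```

```bash
python3 -m inch '[[-1,-1.5,0.2,-1,0],[-1,-2.5,0.2,-0.3,0],[-1,-2.5,0.2,-0.2,0],[-1,-2.5,0.1,-0.2,0],[-1,-2.5,0.1,-0.1,0],[-1,-2.5,0,-0.1,0],[-1,-2.5,0,-0.1,0]]' 20
python3 tgt.py .505 -0.028 .055
```

```text
clock: 8.6
position: [0.5022, -0.0068, 0.056]
ee_rot: [0.006, 0.664, 0.747, 0.012]
contact_force: [-0.4, 0.8, -4.2]
width: 0.006
clock 8.6 pos [ 0.5022 -0.0068  0.056 ] jaw 96.71 tilt [ 0.024  0.01  -1.   ] F [-0.39  0.76 -4.18] w 0.006
tool shift mm [-21.4   0.3   0.9]
```

```bash
python3 -m inch '[[-1,-2.5,0,0.2,0],[-1,-2.5,0,0,0],[-1,-2.5,0,0,0],[-1,-2.5,0,0,0],[-1,-2.5,0,0,0],[-1,-2.5,0,0,0],[-1,-2,0,0,0],[-1,0,0,0,0]]' 20
python3 tgt.py .505 -0.028 .055
```

```text
clock: 9.27
position: [0.5045, -0.0261, 0.0556]
ee_rot: [0.006, 0.665, 0.747, 0.012]
contact_force: [-0.4, 1.1, -3.9]
width: 0.0059
clock 9.27 pos [ 0.5045 -0.0261  0.0556] jaw 96.69 tilt [ 0.025  0.01  -1.   ] F [-0.42  1.13 -3.89] w 0.0059
tool shift mm [-1.9  0.3  0.6]
```

```bash
for i in 1; do python3 -m inch '[[-1,0,0,1,0],[-1,0,0,1,0],[-1,0,0,0,0]]' 20; done; python3 -m inch '[[-1,0,0,1,0],[-1,0,0,0,0]]' 20;
```

```text
clock: 9.52
position: [0.5046, -0.0268, 0.0536]
ee_rot: [0.006, 0.665, 0.747, 0.011]
contact_force: [1.0, 0.5, -3.1]
width: 0.0055
clock: 9.68
position: [0.5049, -0.027, 0.0527]
ee_rot: [0.007, 0.664, 0.747, 0.011]
contact_force: [-1.2, -0.2, -2.2]
width: 0.0057
```

```bash
python3 -m inch '[[-1,0,0,1,0],[-1,0,0,0,0]]' 20; python3 tgt.py .505 -0.028 .055
```

```text
clock: 9.85
position: [0.5052, -0.0271, 0.0517]
ee_rot: [0.007, 0.664, 0.747, 0.011]
contact_force: [0.3, -1.0, -2.4]
width: 0.0061
clock 9.85 pos [ 0.5052 -0.0271  0.0517] jaw 96.76 tilt [ 0.026  0.007 -1.   ] F [ 0.26 -0.99 -2.43] w 0.0061
tool shift mm [-0.8 -0.2 -3.3]
```

```bash
python3 -m inch '[[-1,0,0,1,0],[-1,0,0,0,0]]' 20;  python3 -m inch '[[-1,0,0,0,0]]' 20
```

```text
clock: 10.02
position: [0.5053, -0.0272, 0.0509]
ee_rot: [0.007, 0.664, 0.748, 0.011]
contact_force: [0.1, -0.5, -2.7]
width: 0.0059
clock: 10.1
position: [0.5054, -0.0272, 0.0509]
ee_rot: [0.007, 0.664, 0.748, 0.011]
contact_force: [-0.5, -1.1, -2.4]
width: 0.0057
```

```bash
python3 -m inch '[[-1,0,0,1,0],[-1,0,0,0,0]]' 20;  python3 -m inch '[[-1,0,0,0,0]]' 20
```

```text
clock: 10.27
position: [0.5054, -0.0272, 0.0509]
ee_rot: [0.008, 0.664, 0.748, 0.011]
contact_force: [-0.5, 0.6, -3.3]
width: 0.0061
clock: 10.35
position: [0.5054, -0.0272, 0.051]
ee_rot: [0.008, 0.664, 0.748, 0.011]
contact_force: [-0.5, -0.5, -2.7]
width: 0.0059
```

```bash
python3 -m inch '[[-1,0,0,2,0],[-1,0,0,0,0]]' 20;  python3 tgt.py .505 -0.028 .055
```

```text
clock: 10.52
position: [0.5056, -0.0275, 0.0506]
ee_rot: [0.008, 0.664, 0.748, 0.011]
contact_force: [-1.9, 4.4, 3.0]
width: 0.0056
clock 10.52 pos [ 0.5056 -0.0275  0.0506] jaw 96.83 tilt [ 0.027  0.006 -1.   ] F [-1.87  4.4   3.05] w 0.0056
tool shift mm [-0.4 -0.5 -4.4]
```

```bash
python3 -m inch '[[-1,0,0,-2,0],[-1,-1.5,0,-0.5,0],[-1,-3,0,0,0],[-1,-3.3,0,0,0],[-1,-3.3,0,0,0],[-1,-3.3,0,0,0],[-1,-3.3,0,0,0],[-1,-3.3,0,0,0],[-1,-3.3,0,0,0]]' 20
python3 tgt.py .5159 -0.1116 .052
```

```text
clock: 11.27
position: [0.508, -0.0514, 0.0519]
ee_rot: [0.006, 0.664, 0.747, 0.013]
contact_force: [-0.4, 1.9, -0.4]
width: 0.0061
clock 11.27 pos [ 0.508  -0.0514  0.0519] jaw 96.73 tilt [ 0.026  0.011 -1.   ] F [-0.44  1.89 -0.44] w 0.0061
tool shift mm [-60.7   0.8  -0.6]
```

```bash
python3 -m inch '[[-1,-2.5,0,-1,0],[-1,-3,0.1,-0.5,0],[-1,-3.3,0.1,0,0],[-1,-3.3,0.1,0,0],[-1,-3.3,0.1,0,0],[-1,-3.3,0.1,0,0],[-1,-3.3,0.1,0,0],[-1,-3.3,0,0,0]]' 20
python3 tgt.py .5159 -0.1116 .052
python3 - <<'E'
from h import *
im=eyes.get_image('scene'); f=im['frame'][90:255,235:410]; cv2.imwrite('pics/sc5.png',cv2.cvtColor(cv2.resize(f,None,fx=3.6,fy=3.6,interpolation=cv2.INTER_CUBIC),cv2.COLOR_RGB2BGR))
E
```

```text
clock: 11.93
position: [0.5116, -0.0797, 0.0531]
ee_rot: [0.006, 0.664, 0.747, 0.012]
contact_force: [0.0, 1.3, -2.9]
width: 0.006
clock 11.93 pos [ 0.5116 -0.0797  0.0531] jaw 96.72 tilt [ 0.025  0.01  -1.   ] F [ 0.04  1.27 -2.92] w 0.006
tool shift mm [-32.1   0.5   0.9]
```

View pics/sc5.png

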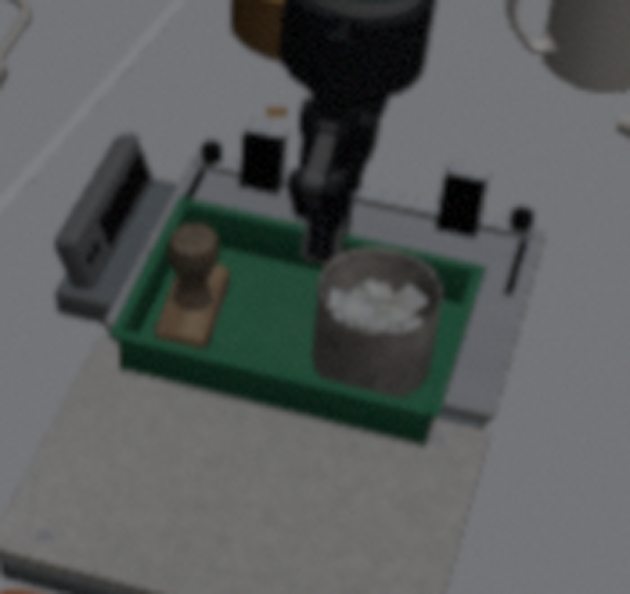

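```bash
python3 -m inch '[[-1,-2.5,0,0.2,0],[-1,-3.3,0.1,0.2,0],[-1,-3.3,0.1,0.2,0],[-1,-3.3,0,0.2,0],[-1,-3.3,0,0.2,0],[-1,-3.3,0,0.2,0],[-1,-3.3,0,0.2,0],[-1,-3,0,0.2,0],[-1,-2.5,0,0.1,0]]' 20
python3 tgt.py .5159 -0.1116 .0505
```

```text
clock: 12.73
position: [0.5154, -0.1107, 0.0508]
ee_rot: [0.006, 0.664, 0.747, 0.012]
contact_force: [-0.9, 1.0, -1.9]
width: 0.0058
clock 12.73 pos [ 0.5154 -0.1107  0.0508] jaw 96.72 tilt [ 0.025  0.01  -1.   ] F [-0.9   0.98 -1.91] w 0.0058
tool shift mm [-1.   0.4  0.3]
```

```bash
python3 -m inch '[[-1,-2,0,0,0],[-1,-2,0,0,0],[-1,-2,0,0,0],[-1,-1.5,0,0,0],[-1,0,0,0,0]]' 20
python3 -m inch '[[-1,0,0,0.8,0],[-1,0,0,0.8,0],[-1,0,0,0,0]]' 20
python3 tgt.py .5159 -0.1116 .0505
```

```text
clock: 13.15
position: [0.5164, -0.1196, 0.0506]
ee_rot: [0.006, 0.665, 0.747, 0.012]
contact_force: [0.1, 1.6, -1.2]
width: 0.0061
clock: 13.4
position: [0.5165, -0.1198, 0.0498]
ee_rot: [0.006, 0.665, 0.747, 0.012]
contact_force: [0.1, 0.8, -1.9]
width: 0.0056
clock 13.4 pos [ 0.5165 -0.1198  0.0498] jaw 96.7 tilt [ 0.025  0.009 -1.   ] F [ 0.1   0.85 -1.85] w 0.0056
tool shift mm [ 8.2  0.4 -0.6]
```

```bash
python3 -m inch '[[-1,0,0,1,0],[-1,0,0,0,0]]' 20
python3 - <<'E'
from h import *
im=eyes.get_image('scene'); f=im['frame'][90:255,235:410]; cv2.imwrite('pics/sc6.png',cv2.cvtColor(cv2.resize(f,None,fx=3.6,fy=3.6,interpolation=cv2.INTER_CUBIC),cv2.COLOR_RGB2BGR))
st=manip.get_state();im=eyes.get_image('wrist'); save(im,'w6')
E
```

```text
clock: 13.57
position: [0.5165, -0.1198, 0.0498]
ee_rot: [0.007, 0.664, 0.747, 0.012]
contact_force: [-0.5, 1.6, -1.4]
width: 0.0057
```

View pics/w6.png

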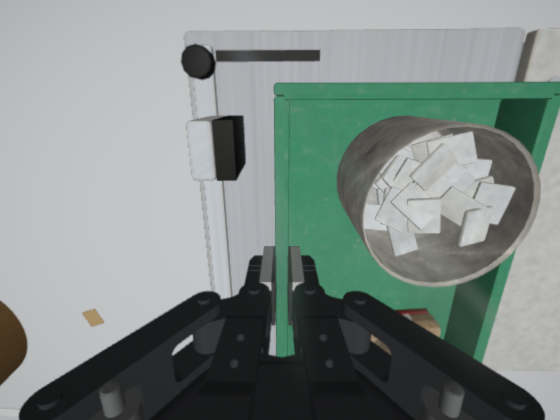

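View pics/sc6.png

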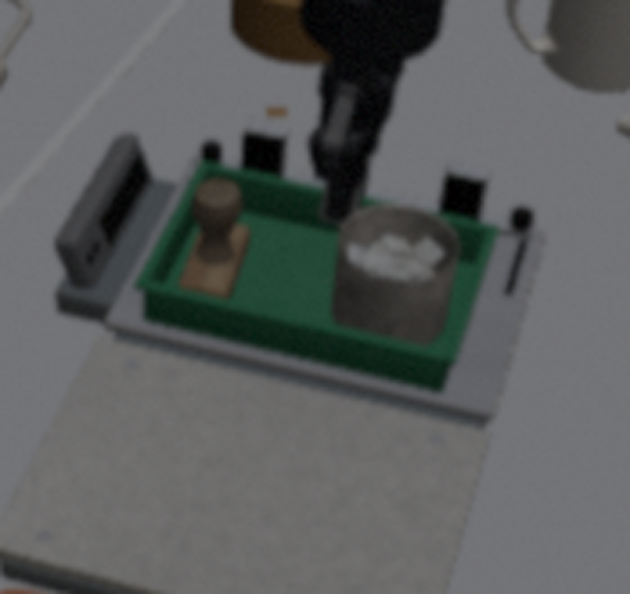

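```bash
python3 -m inch '[[-1,-1.5,0,0,0],[-1,-1.8,0,0,0],[-1,-1.8,0,0,0],[-1,-1.8,0,0,0],[-1,-1.5,0,0,0],[-1,0,0,0,0]]' 20
python3 tgt.py .5159 -0.1116 .0505
```

```text
clock: 14.17
position: [0.5178, -0.1271, 0.0496]
ee_rot: [0.006, 0.665, 0.747, 0.013]
contact_force: [-0.3, 2.3, 1.2]
width: 0.0058
clock 14.17 pos [ 0.5178 -0.1271  0.0496] jaw 96.69 tilt [ 0.026  0.012 -1.   ] F [-0.34  2.3   1.19] w 0.0058
tool shift mm [15.6 -0.1 -0.7]
```

```bash
python3 -m inch '[[-1,-1.2,0,0,0],[-1,-1.2,0,0,0],[-1,0,0,0,0]]' 20 | grep -E 'pos|force';python3 -m inch '[[-1,-1.2,0,0,0],[-1,0,0,0,0]]' 20| grep -E 'pos|force'
```

```text
position: [0.5182, -0.1298, 0.0496]
contact_force: [-0.1, 3.6, 0.4]
position: [0.5184, -0.1311, 0.0496]
contact_force: [-1.3, 1.4, -0.0]
```

```bash
python3 -m inch '[[-1,-1.2,0,0,0],[-1,0,0,0,0]]' 20| grep -E 'pos|force'
```

```text
position: [0.5186, -0.1326, 0.0496]
contact_force: [-0.5, 1.6, 0.6]
```

```bash
python3 -m inch '[[-1,-1.2,0,0,0],[-1,0,0,0,0]]' 20| grep -E 'pos|force'; python3 -m inch '[[-1,-1,0,0,0],[-1,0,0,0,0]]' 20| grep -E 'pos|force'
```

```text
position: [0.5188, -0.1339, 0.0496]
contact_force: [-1.2, 1.2, -0.2]
position: [0.5189, -0.1344, 0.0496]
contact_force: [0.0, 1.7, 1.2]
```

```bash
python3 -m inch '[[-1,-1,0,0,0],[-1,0,0,0,0]]' 20| grep -E 'pos|force'; python3 tgt.py .5159 -0.1116 .0505
```

```text
position: [0.5189, -0.1344, 0.0496]
contact_force: [0.3, 1.3, 0.4]
clock 15.25 pos [ 0.5189 -0.1344  0.0496] jaw 96.63 tilt [ 0.026  0.015 -1.   ] F [0.3  1.33 0.41] w 0.0056
tool shift mm [23.  -0.3 -0.6]
```

```bash
python3 -m inch '[[-1,-2,0,0,0],[-1,0,0,0,0]]' 20| grep -E 'pos|force'; python3 tgt.py .5159 -0.1116 .0505
python3 - <<'E'
from h import *
st=manip.get_state(); print(st['moment'])
im=eyes.get_image('scene'); f=im['frame'][90:255,235:410]; cv2.imwrite('pics/sc7.png',cv2.cvtColor(cv2.resize(f,None,fx=3.6,fy=3.6,interpolation=cv2.INTER_CUBIC),cv2.COLOR_RGB2BGR))
im=eyes.get_image('wrist'); save(im,'w7')
im=eyes.get_image('top');f=im['frame'][150:285,270:420]; cv2.imwrite('pics/top7.png',cv2.cvtColor(cv2.resize(f,None,fx=4.4,fy=4.4,interpolation=cv2.INTER_CUBIC),cv2.COLOR_RGB2BGR))
E
```

```text
position: [0.5189, -0.1346, 0.0496]
contact_force: [0.4, 1.5, 0.8]
clock 15.42 pos [ 0.5189 -0.1346  0.0496] jaw 96.6 tilt [ 0.025  0.018 -1.   ] F [0.41 1.46 0.8 ] w 0.0054
tool shift mm [23.2 -0.3 -0.5]
[0.17206309 0.06824535 0.14136352]
```

View pics/w7.png

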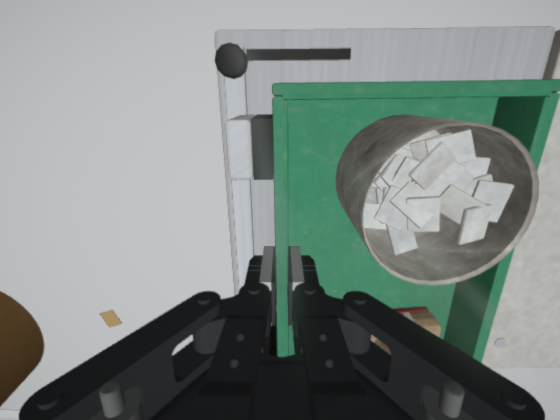

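View pics/sc7.png

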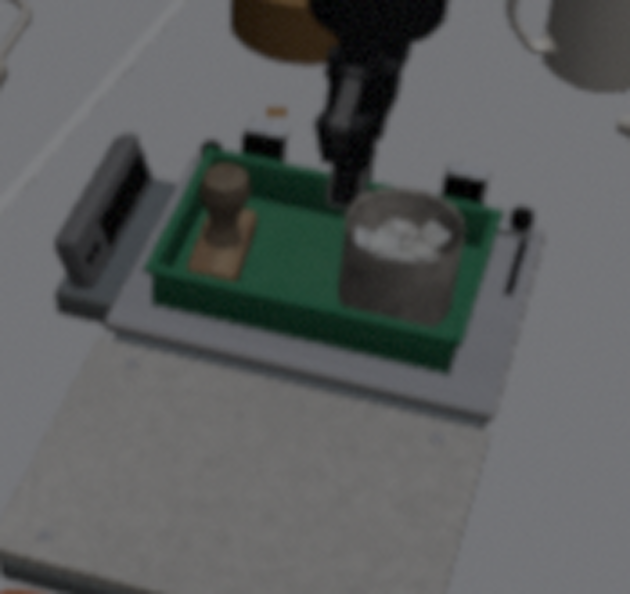

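```bash
for i in 1; do python3 -m inch '[[-1,-3,0,0,0],[-1,-3,0,0,0]]' 20| grep -E 'pos|force|rot'; done; python3 tgt.py .5159 -0.1116 .0505;  python3 -m inch '[[-1,-4,0,0,0],[-1,-4,0,0,0]]' 20| grep -E 'pos|force|rot'; python3 tgt.py .5159 -0.1116 .0505
```

```text
position: [0.5188, -0.1347, 0.0496]
ee_rot: [-0.001, 0.667, 0.745, 0.019]
contact_force: [0.3, 12.7, 4.8]
clock 15.73 pos [ 0.5188 -0.1347  0.0496] jaw 96.36 tilt [ 0.024  0.03  -0.999] F [ 0.32 12.65  4.82] w 0.0058
tool shift mm [23.3 -0.3 -0.3]
position: [0.5187, -0.1346, 0.0495]
ee_rot: [-0.007, 0.668, 0.743, 0.024]
contact_force: [1.1, 15.1, 5.8]
clock 15.9 pos [ 0.5187 -0.1346  0.0495] jaw 96.1 tilt [ 0.022  0.045 -0.999] F [ 1.11 15.07  5.84] w 0.0056
tool shift mm [23.2 -0.4  0. ]
```

```bash
python3 -m inch '[[-1,0,0,0,0],[-1,0,0,0,0]]' 20| grep -E 'pos|force|rot'; python3 tgt.py .5159 -0.1116 .0505; python3 - <<'E'
from h import *
im=eyes.get_image('top');f=im['frame'][150:285,270:420]; cv2.imwrite('pics/top8.png',cv2.cvtColor(cv2.resize(f,None,fx=4.4,fy=4.4,interpolation=cv2.INTER_CUBIC),cv2.COLOR_RGB2BGR))
im=eyes.get_image('wrist'); save(im,'w8')
E
```

```text
position: [0.5188, -0.1342, 0.0496]
ee_rot: [-0.007, 0.668, 0.744, 0.024]
contact_force: [-0.1, 2.3, 0.8]
clock 16.07 pos [ 0.5188 -0.1342  0.0496] jaw 96.18 tilt [ 0.022  0.045 -0.999] F [-0.1   2.28  0.83] w 0.0055
tool shift mm [22.8 -0.4  0.1]
```

View pics/top8.png

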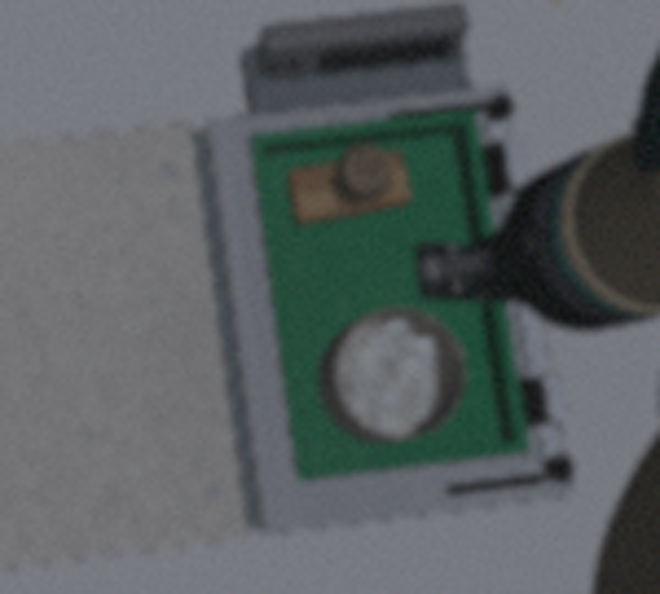

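View pics/w8.png

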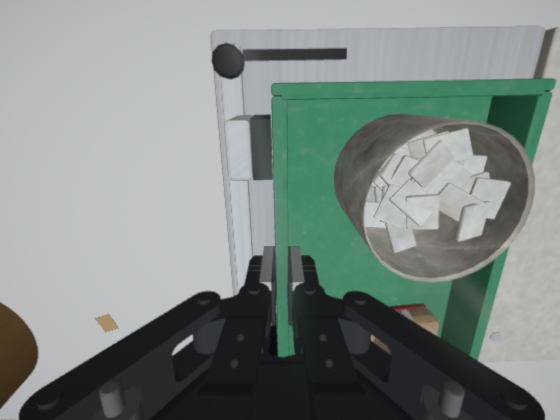

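```bash
python3 -m inch '[[-0.9,0,0,0,0],[-0.8,0,0,0,0],[-0.6,0,0,0,0],[-0.45,0,0,0,0],[-0.4,0,0,0,0],[-0.4,0,0,0,0]]' 20; python3 tgt.py .5189 -0.1344 .0505; python3 - <<'E'
from h import *
im=eyes.get_image('wrist'); save(im,'w9')
E
```

```text
clock: 16.67
position: [0.5205, -0.139, 0.0497]
ee_rot: [-0.003, 0.668, 0.744, 0.022]
contact_force: [-0.4, 0.0, 0.5]
width: 0.0254
clock 16.67 pos [ 0.5205 -0.139   0.0497] jaw 96.15 tilt [ 0.025  0.038 -0.999] F [-0.41  0.03  0.49] w 0.0254
tool shift mm [ 4.8 -1.1 -0.6]
```

View pics/w9.png

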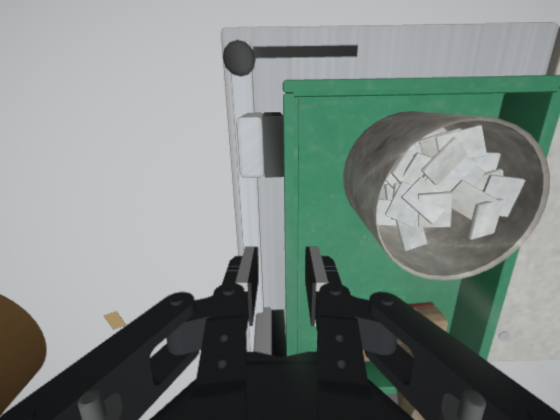

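```bash
python3 -m inch '[[-0.4,2.5,0,0,0],[-0.4,0.5,0,-8,0],[-0.4,0.6,0,-12,0],[-0.4,0.6,0,-15,0],[-0.4,0.6,0,-20,0],[-0.4,0,0,-25,0],[-0.4,0,0,-25,0],[-0.4,0,0,-25,0],[-0.4,0,0,0,0]]' 20; python3 tgt.py .5189 -0.1344 .0505; python3 - <<'E'
from h import *
st=manip.get_state();im=eyes.get_image('wrist'); save(im,'w10')
im=eyes.get_image('scene'); f=im['frame'][90:255,235:410]; cv2.imwrite('pics/sc10.png',cv2.cvtColor(cv2.resize(f,None,fx=3.6,fy=3.6,interpolation=cv2.INTER_CUBIC),cv2.COLOR_RGB2BGR))
E
```

```text
clock: 17.47
position: [0.5151, -0.1384, 0.1874]
ee_rot: [-0.005, 0.668, 0.744, 0.021]
contact_force: [0.5, -0.3, 0.0]
width: 0.0256
clock 17.47 pos [ 0.5151 -0.1384  0.1874] jaw 96.17 tilt [ 0.022  0.038 -0.999] F [ 0.5  -0.27  0.03] w 0.0256
tool shift mm [ -1.3   0.6 137. ]
```

View pics/w10.png

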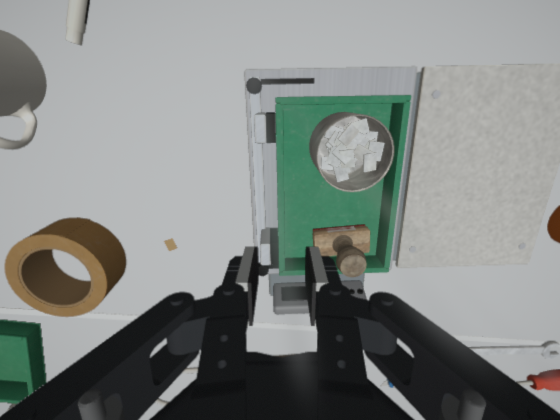

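View pics/sc10.png

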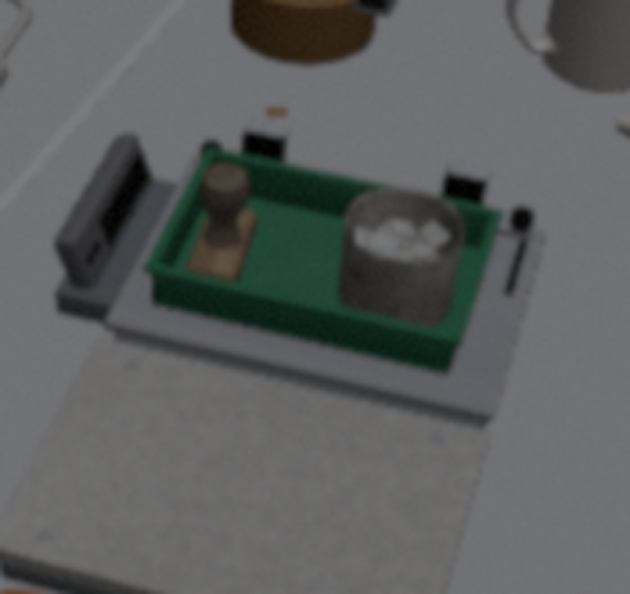

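```bash
python3 - <<'E'
import cv2
f=cv2.imread('pics/w10.png')[60:285,230:425]; cv2.imwrite('pics/w10z.png',cv2.resize(f,None,fx=2.65,fy=2.65,interpolation=cv2.INTER_CUBIC))
E
```

```text
(no output)
```

View pics/w10z.png

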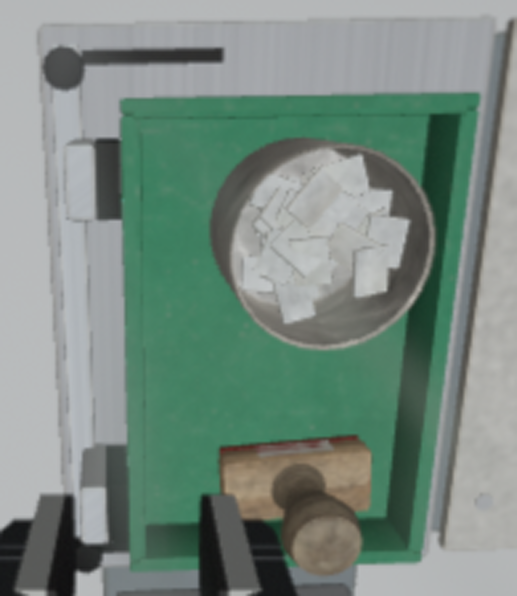

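```bash
python3 -m inch '[[-0.4,-5,15,0,0],[-0.4,-5,25,5,0],[-0.4,-5,25,10,0],[-0.4,0,25,10,0],[-0.4,0,0,0,0],[-0.4,0,0,0,0]]'|grep -E 'pos|clock'; python3 - <<'E'
from h import *
im=eyes.get_image('wrist'); save(im,'w11')
E
```

```text
clock: 18.07
position: [0.6012, -0.1392, 0.1513]
```

View pics/w11.png

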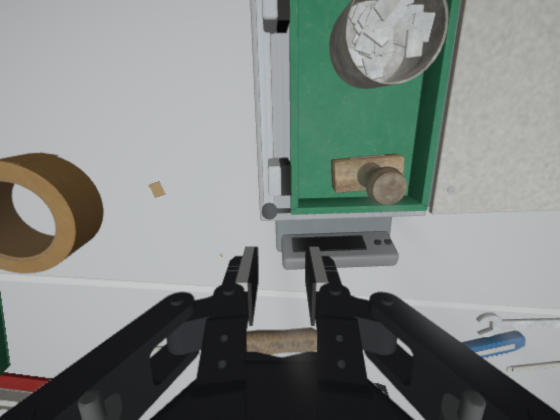

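```bash
python3 - <<'E'
import cv2
f=cv2.imread('pics/w11.png')[0:225,230:330]; cv2.imwrite('pics/w11z.png',cv2.resize(f,None,fx=2.65*1.0,fy=2.65,interpolation=cv2.INTER_CUBIC))
f=cv2.imread('pics/w11.png')
a=cv2.resize(f[0:60,245:315],None,fx=5,fy=5,interpolation=cv2.INTER_NEAREST);b=cv2.resize(f[145:205,245:315],None,fx=5,fy=5,interpolation=cv2.INTER_NEAREST)
cv2.imwrite('pics/w11p.png',cv2.hconcat([a,b]))
E
```

```text
(no output)
```

View pics/w11p.png

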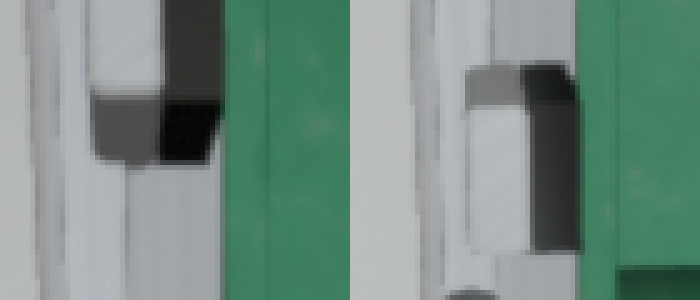

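Zoomed in, both black pads meet the green rim, at col ~289 (upper pad) and col ~291 (lower pad), with a gap under half a pixel. The tin and stamp are standing and the gripper is clear.

```bash
python3 -m inch '[[-0.4,0,0,-10,0],[-0.4,0,0,-10,0],[-0.4,0,0,0,0],[-0.4,0,0,0,0],[-0.4,0,0,0,0]]'; python3 - <<'E'
from h import *
print(manip.get_state()['contact_force'], manip.sign_off())
E
```

```text
clock: 18.53
position: [0.5971, -0.1399, 0.1736]
ee_rot: [-0.016, 0.669, 0.743, 0.017]
contact_force: [-0.3, 0.7, -1.2]
width: 0.0256
the job is handed in; nothing more can be done
[-0.32527595  0.72334133 -1.21682425] None
```

I slid the tray from the infeed board over the step onto the weighing plate, pressed it home against the stop, released it and handed the job in at 18.5 s. No verdict was reported.

- **Over the step:** I pinched the leading rim at 20 N and raised its front edge about 10 mm. By feel, the plate stands about 4.5 mm above the board. The tray kept sliding on its rear edge and then on the plate's edge, and nothing caught. I then lowered the front and slid it flat on the plate up to the stop.
- **Pressing home:** The 1–2 mm pushes showed no clear force rise when the tray stopped moving, so I pushed a little harder to confirm contact. That reached about 15 N at the wrist.
- **Last checks:** The close-up showed both pads meeting the rim with a gap under half a pixel. That is up to about 0.3 mm at one pad, so contact there is within what I could measure but not proven by force. The tray's rear edge was parallel to the step within image noise, it sat flat, and the tin and stamp were still standing.
- **What disagreed:** While pressing, the tool turned about 0.5° and tipped by about 2°, and it sprang about 5 mm further toward the stop when the fingers opened. Pictures before and after show no visible shift of the tray, and the gripper was clear of everything at hand-in.

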